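Stow the wax tin in its bay along the bench fence

ROBOT

A 6-joint arm with a two-finger parallel gripper is mounted at the origin on the work surface. World frame = base frame: x ahead of the robot, y to its left, z up, the work surface at z = 0. Lengths are in m, angles in rad, forces in N, time in s.
With the tool pointing down it reaches from about 0.275 to 0.825 m from the base axis. Payload 5.2 kg.
Tool frame: the origin (TCP) lies midway between the tips of the shut fingers; the grasp point (between the pads) lies 19 mm behind it; z points along the fingers, y is the line along which they close (so a half turn about z gives the same grasp; the last joint's range is limited). The gripper opens to 93 mm and grips with 3 to 60 N. Pads are 15 mm wide; open, the fingers measure 128 mm over their backs; the gripper's body (75 mm by 188 mm) begins 65 mm behind the grasp point.
Start: joints at [-1.474, 0.259, 1.535, -0, 1.348, -0.203], TCP at [0.162, -0.525, 0.219] pointing down, gripper open.
Joint ranges: [-3.14, 3.14], [-0.91, 2.08], [0.19, 2.58], [-1.22, 4.36], [0.22, 2.71], [-3.12, 3.12]. Speed limits (rad/s): [2.57, 2.57, 3.14, 3.14, 3.14, 3.14].

INTERFACE

Orientations are given as [roll, pitch, yaw] about the fixed x, y, z axes, in that order (R = Rz(yaw) Ry(pitch) Rx(roll)).
In Python, from bench import ctrl, planner, vision, readout gives the robot as it stands. Calls block until the motion is done:
- ctrl.goto(position, orientation): joint-space move of the TCP to a pose.
- ctrl.move_linear(position, orientation=None, v=0.15, stop_force=None): straight line of the TCP; orientation=None keeps the orientation; v is the mean speed in m/s. With stop_force (N) it stops when the force on the tool has changed by that much, and returns True; else False.
- ctrl.goto_joints(angles): joint-space move.
- ctrl.gripper_to(opening, strength=None): opening from 0.0 (shut) to 1.0 (fully open); strength is the grip in N (None keeps the last); returns when the fingers have stopped.
- ctrl.hold(seconds).
- planner.inverse_kinematics(position, orientation): joint angles nearest the present ones, or None.
- vision.get_image(name): name is "scene" or "side" or "wrist"; returns a dict with "frame" (384x512x3 uint8, blue, green, red), "depth" (384x512 float32, m along the optical axis (not along the pixel's ray), 0 where there is no reading), "mtx" (3x3 intrinsics, pixels), "rvec" (rotation vector, rad) and "tvec" (3), from world to camera coordinates, as OpenCV has them; the wrist camera has in their place "hand_eye" (4x4, takes a point from camera to tool coordinates, whose origin is the TCP and whose axes are the flange's). Camera axes: x right, y down, z forward; pixel columns grow to the right and rows downward; lengths in m; the calibration is good to about 2 mm. The wrist camera is an equidistant fisheye: a pixel r from the principal point sees the ray r / f radians off the axis. A picture is of the moment at which its call begins: read the wrist's pose just before it.
A pose or a line that the arm cannot do raises ctrl.IKError and nothing moves.
- ctrl.finish_job(): hands the job in; it is judged then, once.
Readings, each from a call of its own:
- readout.read_time_s(): time.
- readout.read_joints(): joint angles.
- readout.read_joint_vel(): joint speeds.
- readout.read_joint_efforts(): joint torques, N m.
- readout.read_eef_pos(): TCP position.
- readout.read_ee_rot(): TCP orientation.
- readout.read_force(): force on the tool from outside, world axes, zero at the start.
- readout.read_torque(): the same for the moment, N m.
- readout.read_opening(): opening from 0.0 (shut) to 1.0 (fully open).
- readout.read_grip_force(): force on a finger pad.
Only numpy, scipy, OpenCV 4.12 (cv2) and the standard library are available. Lean on these libraries where they do the work, as an engineer would, in place of code of your own. Each camera call takes 0.05 s, during which the arm holds its last target. There are 200 camera calls.

TASK

Put the flat wax tin away in its bay on the restorer's bench, in this order. First lift the small jar out of the lane and stand it on the round cork mat, and slide the bay's gate fully open. Then nudge the tin, never lifting or tipping it, up against the fence and push it along, keeping it against the fence the whole way, until it meets the end stop, and slide the gate fully shut behind it; leave the brush pot, putty knife and glue bottle where they are.

Things in the scene. Friction and masses are not known exactly. Their poses are not given: they have to be found in the camera images.
- rack: Fixed light-wood tin stall. Origin on the bench, on the inner face of its fence, in the gate's plane; x points through the fence, away from the robot, y along the fence into the bay, z up. The fence is a straight waxed (slippery) strip, inner face at x = 0, 18 mm thick, 30 mm high, from y = -365 to 135 mm. The lane is the bare bench at x < 0, y < 0, open towards the robot. Pots behind the fence are scenery.
- bay (a point): Centre of the floor of the open-topped bay, at the rack's x = -56, y = 58 mm, axes as the rack's. Inside, the bay is 112 mm wide from the fence to its near wall (14 mm thick, 40 mm high, from the rack's y = 8 mm on) and 116 mm long from the gate's plane (y = 0) to the end stop (40 mm high).
- gate (a joint): Board gate across the bay's mouth (rack's y = 0), 7 mm thick, 39 mm high: 0 m fully shut, 0.112 m fully open. Slides towards the rack's -x by its tab, about 1.5 N friction, stays where left. Shut, it spans the rack's x = -1 to -141 mm. Guide strips 10 mm high lie on the bench either side of its path, at the rack's x = -128 to -253 mm, y within 12 mm.
- gate_grip (a point): Grip point on the gate's upright wooden tab, 60 mm above the bench, moving with the gate; gate shut, at the rack's x = -128 mm, y = 0. The tab is 14 mm thick along the rack's x, 24 mm wide along its y, and stands from 39 to 76 mm above the bench.
- tin_center (a point): Centre of the closed flat round steel wax tin, 96 mm across, 45 mm high, about 0.45 kg, standing flat on the bench in the lane, 25 to 55 mm clear of the fence. Its z axis is the tin's upright axis. Against the fence its centre is at the rack's x = -48 mm; against the end stop, at the rack's y = 68 mm.
- jar_center (a point): Centre, half-way up, of the small upright jar with a black cap, 40 mm across and 70 mm high, about 0.12 kg, standing in the lane between the tin and the gate. Its z axis points up.
- mat: Fixed round cork mat, 90 mm across and 4 mm thick, flat on the bench to the left, in front of the bay; origin at the centre of its underside.
- brush_pot: Bystander: aluminium pot of brushes, 72 mm across, 85 mm high (brushes to about 205 mm), on the right. Origin under its centre.
- putty_knife: Bystander: putty knife (spatula) about 200 mm long lying on the bench, front right. Origin under its middle.
- glue_bottle: Bystander: bottle 56 mm across, 140 mm high, on the left. Origin under its centre.

How it is judged:
By the outcome, as a careful person would: the job done as asked, in the order asked, and still so for the second after the job is handed in, with the robot touching nothing.
It also fails if it takes over 69 s, if anything falls off the work surface, if the arm or the gripper's body presses on something with over 40 N, if the wrist force passes 120 N, or if a joint passes its speed limit or range.

## Working session

There is one attempt and no reset: what is moved stays moved. The work goes in short steps, each a Python script; the robot and the scene stay as the last script left them, time stands still between calls to the robot, and variables do not carry over. Pictures are saved under pics/ and viewed, at most 10 in all, crops included, and the job is handed in when it is done.

```bash
mkdir -p pics; ls; cat > h.py <<'E'
import numpy as np, cv2
from bench import ctrl, planner, vision, readout
def cloud(im):
    """world xyz per pixel from depth"""
    d=im["depth"].astype(float); K=im["mtx"]; R=cv2.Rodrigues(np.array(im["rvec"],float))[0]; t=np.array(im["tvec"],float).ravel()
    v,u=np.mgrid[:d.shape[0],:d.shape[1]]
    c=np.stack([(u-K[0,2])/K[0,0]*d,(v-K[1,2])/K[1,1]*d,d],-1)
    P=(c-t)@R; P[d<=0]=np.nan
    return P
E
python3 - <<'E'
from h import *
for n in("scene","side"):
    im=vision.get_image(n); cv2.imwrite(f"pics/{n}0.png",im["frame"]); np.savez(f"{n}0.npz",**im)
    R=cv2.Rodrigues(np.array(im["rvec"],float))[0]; print(n,(-R.T@np.array(im["tvec"]).ravel()).round(3),np.array(im["mtx"]).round(1).tolist())
print(readout.read_time_s(),readout.read_ee_rot())
E
```

```text
pics
scene [ 1.057 -0.147  1.016] [[403.2, 0.0, 259.3], [0.0, 403.2, 194.8], [0.0, 0.0, 1.0]]
side [-0.062  0.83   0.903] [[464.7, 0.0, 248.7], [0.0, 464.7, 193.3], [0.0, 0.0, 1.0]]
0.1 [-3.14003460e+00 -3.20791459e-04  2.99758788e-01]
```

View pics/scene0.png

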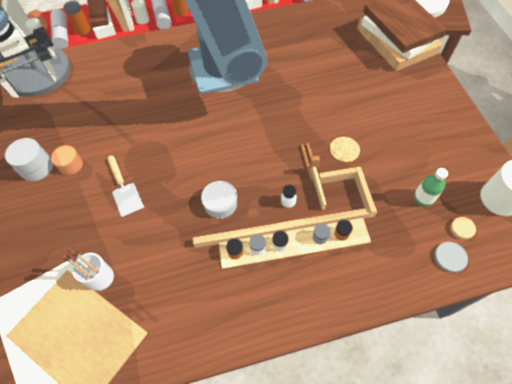

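View pics/side0.png

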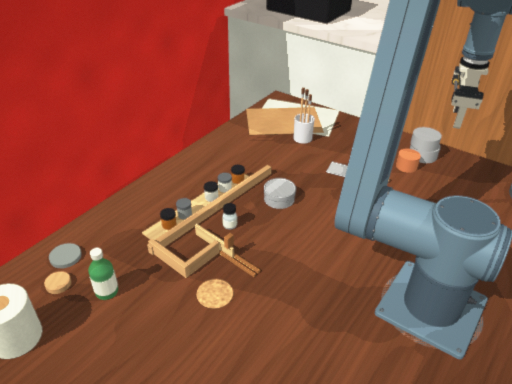

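Scene view: the tin is at (219,199), the jar at (289,196) and the mat at (345,149). The fence runs from (195,241) to (375,212), with the gate near (315,185) and its guides and tab near (308,160). The side view agrees. Next I measure these.

```bash
python3 - <<'E'
from h import *
for n in("scene","side"):
    im=dict(np.load(f"{n}0.npz")); P=cloud(im); f=im["frame"]; z=P[...,2]
    hsv=cv2.cvtColor(f,cv2.COLOR_BGR2HSV)
    print("==",n,"bench z",np.nanmedian(z[150:250,150:350]).round(4))
    def reg(name,mask):
        q=P[mask]; 
        if len(q)<5: print(name,"few",len(q));return
        m=q[:,:2]; (c,r)=cv2.minEnclosingCircle(m.astype(np.float32)); print(name,len(q),"mean",q.mean(0).round(4),"circ",np.round(c,4),round(r,4))
    roi=(P[...,0]>.2)&(P[...,0]<.75)&(P[...,1]>-.35)&(P[...,1]<.45)
    # components of things above bench
    m=(roi&(z>.036)&(z<.3)).astype(np.uint8); k,l,s,c=cv2.connectedComponentsWithStats(m)
    for i in range(1,k):
        if s[i,4]>25:
            q=P[l==i]; zt=np.percentile(q[:,2],95); t=q[q[:,2]>zt-.006]
            (cc,r)=cv2.minEnclosingCircle(t[:,:2].astype(np.float32)); print("px",c[i].round(),s[i,4],"top",zt.round(4),"circ",np.round(cc,4),round(r,4),"rgb",np.median(f[l==i],0))
    # light wood
    lw=(hsv[...,0]>10)&(hsv[...,0]<28)&(hsv[...,2]>140)&(hsv[...,1]>50)&roi
    fen=lw&(z>.025)&(z<.034); reg("fence30",fen)
    q=P[fen][:,:2]
    for a in (0,1):
        vx,vy,x0,y0=cv2.fitLine(q.astype(np.float32),cv2.DIST_HUBER,0,.01,.01).ravel(); nrm=np.array([-vy,vx]); d=(q-[x0,y0])@nrm; q=q[abs(d)<.012]
    s=(q-[x0,y0])@[vx,vy]; d=(q-[x0,y0])@nrm
    print("fence dir",vx,vy,"pt",x0,y0,"d range",np.percentile(d,[1,50,99]).round(4),"ends",np.array([[x0,y0]+v*np.array([vx,vy]) for v in(s.min(),s.max())]).round(4).tolist())
    w=lw&(z>.036)&(z<.045); reg("wall40",w)
    mm=lw&(abs(z-.004)<.006); k,l,s,c=cv2.connectedComponentsWithStats(mm.astype(np.uint8)); i=1+np.argmax(s[1:,4]); print(c[i]); reg("mat",l==i)
E
```

```text
== scene bench z 0.0013
px [241.  62.] 1771 top 0.2944 circ [0.2488 0.0058] 0.0671 rgb [119. 110.  94.]
px [317. 173.] 193 top 0.0768 circ [0.4931 0.1598] 0.0128 rgb [132. 187. 228.]
px [354. 182.] 417 top 0.0432 circ [0.6019 0.2169] 0.093 rgb [157. 221. 246.]
px [432. 185.] 619 top 0.1408 circ [0.6607 0.4338] 0.0148 rgb [116. 169. 110.]
px [219. 196.] 883 top 0.0469 circ [ 0.5211 -0.1238] 0.0485 rgb [228. 230. 228.]
px [289. 193.] 212 top 0.0729 circ [0.5687 0.061 ] 0.0187 rgb [60.  63.  70.5]
px [344. 227.] 233 top 0.0568 circ [0.7034 0.1692] 0.0224 rgb [64. 62. 63.]
px [322. 231.] 238 top 0.0571 circ [0.6979 0.11  ] 0.0219 rgb [153. 153. 148.]
px [280. 238.] 241 top 0.0569 circ [0.6887 0.001 ] 0.0225 rgb [64. 62. 63.]
px [257. 242.] 245 top 0.0569 circ [ 0.6818 -0.0584] 0.0222 rgb [154. 153. 148.]
px [234. 246.] 244 top 0.0568 circ [ 0.6773 -0.1178] 0.0221 rgb [64. 62. 63.]
fence30 1357 mean [0.6388 0.0412 0.0298] circ [0.6245 0.032 ] 0.2513
fence dir 0.09196425 0.9957623 pt 0.64649934 0.02114091 d range [-0.0086 -0.0002  0.01  ] ends [[0.6243, -0.2187], [0.6704, 0.2796]]
wall40 5
[... 550 characters left out ...]
 0.024 rgb [113. 114. 112.]
px [229. 211.] 203 top 0.0709 circ [0.5659 0.0591] 0.0214 rgb [39. 41. 50.]
px [167. 215.] 188 top 0.0551 circ [0.6996 0.1687] 0.0227 rgb [40. 40. 42.]
px [197. 248.] 588 top 0.0735 circ [0.4882 0.1592] 0.0132 rgb [117.  177.5 227. ]
px [103. 268.] 627 top 0.1392 circ [0.6583 0.4314] 0.0143 rgb [ 95. 156.  85.]
fence30 907 mean [0.6322 0.0789 0.0289] circ [0.5877 0.0356] 0.2564
fence dir 0.08781262 0.996137 pt 0.64397514 0.045886107 d range [-0.0098  0.0003  0.0096] ends [[0.6206, -0.2196], [0.6645, 0.2783]]
wall40 485 mean [0.5713 0.2216 0.0387] circ [0.5809 0.0821] 0.2105
[214.23348519 293.39977221]
mat 878 mean [0.4407 0.28   0.0028] circ [0.4427 0.2769] 0.0491
```

```bash
cat >> h.py <<'E'
TH=-0.09; O=np.array([.6464,.1453]); ex=np.array([np.cos(TH),np.sin(TH)]); ey=np.array([-np.sin(TH),np.cos(TH)])
def W(x,y,z): return [*(O+x*ex+y*ey),z]
def rk(p): d=np.array(p[:2])-O; return np.array([d@ex,d@ey])
def ori(yaw): return [np.pi,0,TH+yaw]   # tool x axis at `yaw` in the rack frame
E
python3 - <<'E'
from h import *
A=np.radians(25)
for n,p,o in [("jar",[.5673,.06,.026],ori(0)),("mat",[.443,.278,.03],ori(0)),("tab+",W(-.156,0,.045),ori(np.pi/2)),("tab-",W(-.24,0,.045),ori(-np.pi/2)),("tabs",W(-.128,0,.15),ori(np.pi/2)),
  ("nudge",W(-.17,-.28,.01),ori(0)),("p0",W(-.071,-.35,.01),ori(np.pi/2-A)),("p1",W(-.071,.02,.01),ori(np.pi/2-A)),("p1-",W(-.071,.02,.01),ori(-np.pi/2-A))]:
    q=planner.inverse_kinematics(p,o); print(n,np.round(p,3),None if q is None else np.round(q,2))
for n in("tin",[.5198,-.124]),("jar",[.5673,.06]),("tab",[.4907,.1595]): print(n[0],rk(n[1]).round(4))
E
```

```text
jar [0.567 0.06  0.026] [-0.09  0.49  1.71 -0.    0.94  1.57]
mat [0.443 0.278 0.03 ] [ 0.35  0.42  1.83 -0.    0.89  2.01]
tab+ [0.491 0.159 0.045] [ 0.1   0.39  1.83 -0.    0.92  0.19]
tab- [0.407 0.167 0.045] [ 0.13  0.27  2.01 -0.    0.86 -2.92]
tabs [0.519 0.157 0.15 ] [ 0.09  0.3   1.65 -0.    1.19  0.18]
nudge [ 0.452 -0.118  0.01 ] [-0.5   0.37  1.98 -0.    0.79  1.17]
p0 [ 0.544 -0.197  0.01 ] [-0.54  0.52  1.7  -0.    0.91 -0.01]
p1 [0.577 0.172 0.01 ] [ 0.1   0.56  1.64 -0.    0.94  0.63]
p1- [0.577 0.172 0.01 ] [ 0.1   0.56  1.64  0.    0.94 -2.51]
tin [-0.1019 -0.2796]
jar [-0.0711 -0.0921]
tab [-1.563e-01  1.000e-04]
```

```bash
python3 - <<'E'
from h import *
o=ori(0); J=[.5673,.06]; M=[.443,.278]
ctrl.gripper_to(0.75,25)
ctrl.goto([*J,.16],o); ctrl.move_linear([*J,.026],v=.12)
ctrl.gripper_to(0,20); print("jar grip",readout.read_opening(),readout.read_grip_force(),readout.read_force().round(2) if hasattr(readout.read_force(),'round') else readout.read_force())
ctrl.move_linear([*J,.15],v=.15)
print("lifted",readout.read_opening(),readout.read_force())
ctrl.move_linear([*M,.15],v=.2); ctrl.move_linear([*M,.036],v=.12); hit=ctrl.move_linear([*M,.028],v=.03,stop_force=3)
print("down",hit,readout.read_eef_pos()); ctrl.gripper_to(0.75); ctrl.move_linear([*M,.17],v=.15)
g=ori(np.pi/2); T=-.1563
ctrl.gripper_to(0.6)
ctrl.goto(W(T,0,.17),g); print(readout.read_time_s())
for n in("side","scene"):
    im=vision.get_image(n); cv2.imwrite(f"pics/{n}1.png",im["frame"]); np.savez(f"{n}1.npz",**im)
E
```

```text
jar grip 0.41833726341701394 20.00034316093661 [-0.07 -0.07  3.2 ]
lifted 0.42062996315590756 [-0.38899979  0.60515754 -1.91872003]
down True [0.44390541 0.27854319 0.02972879]
12.7667
```

View pics/side1.png

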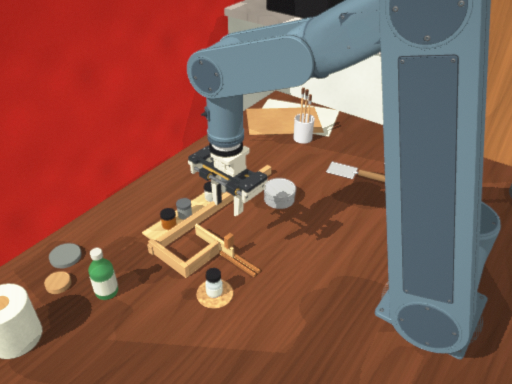

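The jar stands upright in the middle of the mat, with the jar at (213,283) and the mat at (214,293). The gripper is over the tab at (228,242), so I open the gate next.

```bash
python3 - <<'E'
from h import *
T=-.1563
ctrl.move_linear(W(T,0,.046),v=.12); ctrl.gripper_to(0,15)
p=rk(readout.read_eef_pos()); print("grip",readout.read_opening(),readout.read_grip_force(),p,readout.read_force())
hit=ctrl.move_linear(W(-.252,0,.046),v=.06,stop_force=12)
print(hit,rk(readout.read_eef_pos()),readout.read_force(),readout.read_opening())
ctrl.gripper_to(0.5); print(rk(readout.read_eef_pos()),readout.read_force())
ctrl.move_linear(W(-.24,0,.15),v=.15)
ctrl.gripper_to(0)
ctrl.goto(W(-.18,-.2796,.10),ori(0))
print(readout.read_time_s())
im=vision.get_image("scene"); cv2.imwrite("pics/scene2.png",im["frame"]); np.savez("scene2.npz",**im)
P=cloud(im); z=P[...,2]
m=(z>.062)&(z<.08)&(abs(P[...,1]-.165)<.05)&(P[...,0]<.5)&(P[...,0]>.36); q=P[m]
print("tab",len(q),q.mean(0), rk(q.mean(0)))
im=vision.get_image("side"); cv2.imwrite("pics/side2.png",im["frame"]); np.savez("side2.npz",**im)
P=cloud(im); z=P[...,2]
m=(z>.068)&(z<.08)&(abs(P[...,1]-.165)<.04)&(P[...,0]<.5)&(P[...,0]>.36); q=P[m]
print("tab",len(q),q.mean(0), rk(q.mean(0)))
m=(abs(z-.045)<.004)&(np.hypot(P[...,0]-.52,P[...,1]+.124)<.07); q=P[m]; print("tin side",len(q),cv2.minEnclosingCircle(q[:,:2].astype(np.float32)))
E
```

```text
grip 0.15037958363709106 14.999998211860657 [-1.56114817e-01 -1.32918779e-06] [ 1.42077161  0.61452828 -0.10654661]
True [-2.39810914e-01  7.75352092e-05] [ 2.4764755  -0.2743265  -1.01096662] 0.1515990528236688
[-2.39298944e-01  1.56452008e-04] [ 0.32796469  0.45063151 -0.43648676]
19.6
tab 55 [0.4116321  0.16529057 0.07314064] [-0.23561445 -0.00119093]
tab 52 [0.40595769 0.1670257  0.07350075] [-2.41421847e-01  2.71682254e-05]
tin side 366 ((0.5170952081680298, -0.12378228455781937), 0.05089801922440529)
```

View pics/scene2.png

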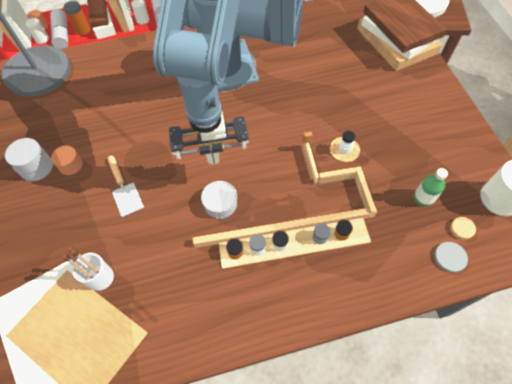

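The gate is open: the tab is at (308,135) and the move ended against its stop. The tin at (219,199) hasn't moved, and the closed fingers are in front of it at (212,157). Now I nudge it to the fence.

```bash
python3 - <<'E'
from h import *
y=-.2796
ctrl.move_linear(W(-.18,y,.012),v=.12)
hit=ctrl.move_linear(W(-.095,y,.012),v=.035,stop_force=6)
print(hit,rk(readout.read_eef_pos()),readout.read_force())
e=readout.read_eef_pos(); ctrl.move_linear(W(rk(e)[0]-.03,y,.012),v=.1)
ctrl.move_linear(W(rk(e)[0]-.03,y,.09),v=.15)
print(readout.read_time_s())
for n in("scene","side"):
    im=vision.get_image(n); cv2.imwrite(f"pics/{n}3.png",im["frame"]); np.savez(f"{n}3.npz",**im)
    P=cloud(im); z=P[...,2]; m=(abs(z-.046)<.004)&(np.hypot(P[...,0]-.55,P[...,1]+.124)<.1); q=P[m][:,:2]
    c,r=cv2.minEnclosingCircle(q.astype(np.float32)); print("tin",len(q),c,r,rk(c))
E
```

```text
True [-0.10552499 -0.27938611] [ 0.68851709  0.490805   -0.64432664]
23.5833
tin 700 (0.575840175151825, -0.12785762548446655) 0.04919375106692314 [-0.04572324 -0.2783939 ]
tin 275 (0.5717705488204956, -0.12777653336524963) 0.0499332919716835 [-0.04978368 -0.27867891]
```

View pics/scene3.png

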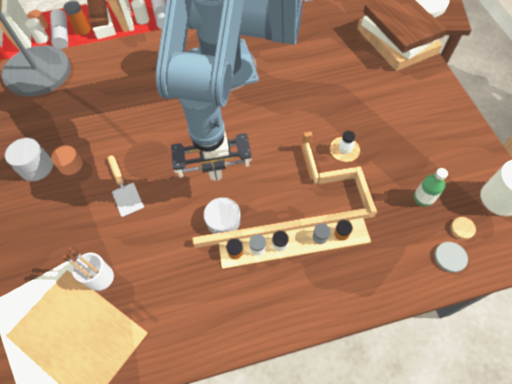

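The tin is now against the fence, at (222,215) in the image and x about -48 mm in both views. I go behind it and push along the fence, with the finger face angled 25° towards it.

```bash
python3 - <<'E'
from h import *
A=np.radians(25); o=ori(np.pi/2-A); x=-.0721
ctrl.goto(W(x,-.355,.10),o); ctrl.move_linear(W(x,-.355,.012),v=.12)
hit=ctrl.move_linear(W(x,.028,.012),v=.05,stop_force=8)
p=rk(readout.read_eef_pos()); print(hit,p,readout.read_force(),readout.read_time_s())
for n in("scene","side"):
    im=vision.get_image(n); cv2.imwrite(f"pics/{n}4.png",im["frame"]); np.savez(f"{n}4.npz",**im)
    P=cloud(im); z=P[...,2]; c0=W(-.048,p[1]+.052,0)
    m=(abs(z-.046)<.004)&(np.hypot(P[...,0]-c0[0],P[...,1]-c0[1])<.053)&(np.ptp(im["frame"].astype(int),axis=2)<45); q=P[m][:,:2]
    c,r=cv2.minEnclosingCircle(q.astype(np.float32)); print("tin",len(q),c,r,rk(c))
E
```

```text
True [-0.07394926 -0.11531008] [-0.16593941  0.26546219  0.31192316] 30.125
tin 571 (0.5945298671722412, 0.08865148574113846) 0.04877003654837608 [-0.04656871 -0.06108125]
tin 351 (0.5907407402992249, 0.08633849024772644) 0.050401121377944946 [-0.05013462 -0.06372545]
```

View pics/scene4.png

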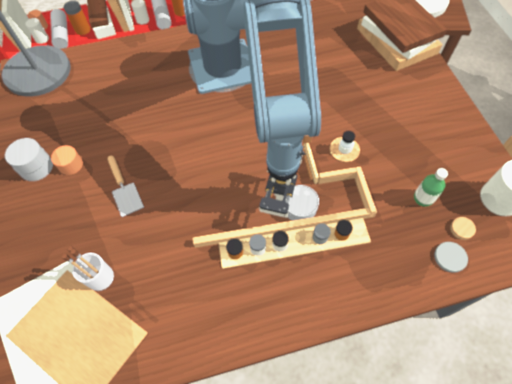

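The push stopped early with the tin at y≈-62 mm. It is still against the fence (tin at (300,203)), and the camera readings show the finger drifted slightly into the fence, so the force rose. I continue from here on a corrected line with a higher stop threshold.

```bash
python3 - <<'E'
from h import *
p=rk(readout.read_eef_pos()); print(p)
hit=ctrl.move_linear(W(-.0744,.026,.012),v=.04,stop_force=14)
p=rk(readout.read_eef_pos()); print(hit,p,readout.read_force(),readout.read_time_s())
for n in("scene","side"):
    im=vision.get_image(n); cv2.imwrite(f"pics/{n}5.png",im["frame"]); np.savez(f"{n}5.npz",**im)
    P=cloud(im); z=P[...,2]; c0=W(-.048,p[1]+.052,0)
    m=(abs(z-.046)<.004)&(np.hypot(P[...,0]-c0[0],P[...,1]-c0[1])<.053)&(np.ptp(im["frame"].astype(int),axis=2)<45); q=P[m][:,:2]
    c,r=cv2.minEnclosingCircle(q.astype(np.float32)); print("tin",len(q),c,r,rk(c))
E
```

```text
[-0.07418526 -0.11625888]
True [-0.0767911   0.01670614] [ 0.52912873  0.02673815 -0.21066086] 33.2
tin 506 (0.6072884798049927, 0.22000384330749512) 0.0497213713824749 [-0.0456675   0.07088621]
tin 360 (0.6032603979110718, 0.21712832152843475) 0.04902249574661255 [-0.04942083  0.06766029]
```

View pics/scene5.png

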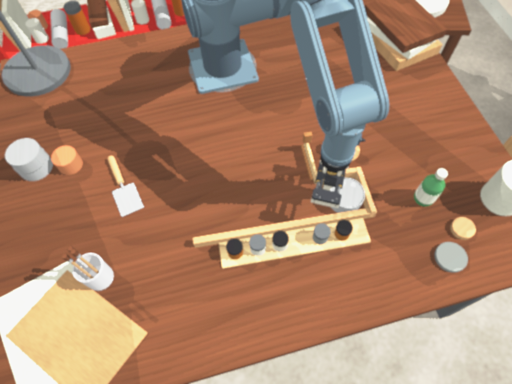

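The tin is in the bay at (347,195), against the end stop (y≈69 mm, x≈-47.5 mm). I back off, lift out and shut the gate.

```bash
python3 - <<'E'
from h import *
A=np.radians(25); p=rk(readout.read_eef_pos())
b=p-.012*np.array([np.sin(A),np.cos(A)])
ctrl.move_linear(W(*b,.012),v=.08); ctrl.move_linear(W(*b,.15),v=.15)
ctrl.gripper_to(0.6)
ctrl.goto(W(-.2395,0,.15),ori(np.pi/2)); ctrl.move_linear(W(-.2395,0,.046),v=.12)
ctrl.gripper_to(0,15); print(readout.read_opening(),rk(readout.read_eef_pos()))
hit=ctrl.move_linear(W(-.114,0,.046),v=.06,stop_force=12)
print(hit,rk(readout.read_eef_pos()),readout.read_force())
ctrl.gripper_to(0.5); print(rk(readout.read_eef_pos()))
x=rk(readout.read_eef_pos())[0]
ctrl.move_linear(W(x,0,.17),v=.15); ctrl.goto(W(-.2,-.25,.25),ori(np.pi/2))
print(readout.read_time_s())
for n in("scene","side"):
    im=vision.get_image(n); cv2.imwrite(f"pics/{n}6.png",im["frame"])
    P=cloud(im); z=P[...,2]; c0=W(-.048,.068,0)
    m=(abs(z-.046)<.004)&(np.hypot(P[...,0]-c0[0],P[...,1]-c0[1])<.06)&(np.ptp(im["frame"].astype(int),axis=2)<45); q=P[m][:,:2]
    c,r=cv2.minEnclosingCircle(q.astype(np.float32)); print("tin",len(q),r,rk(c))
    t=W(-.128,0,0); m=(z>.068)&(z<.08)&(np.hypot(P[...,0]-t[0],P[...,1]-t[1])<.05); print("tab",m.sum(),rk(P[m].mean(0)))
    j=[.443,.278]; m=(z>.066)&(z<.08)&(np.hypot(P[...,0]-j[0],P[...,1]-j[1])<.05); print("jar",m.sum(),P[m].mean(0))
E
python3 -c "
import cv2,numpy as np
a=cv2.imread('pics/scene6.png')[110:260,180:480];b=cv2.imread('pics/side6.png')[150:350,100:340]
cv2.imwrite('pics/f.png',np.vstack([cv2.resize(a,(560,280)),cv2.resize(b,(560,300))]))"
```

```text
0.14886772909014587 [-2.39512015e-01  4.05417957e-05]
True [-1.27868935e-01 -9.19284360e-05] [-2.00503852  0.11711796  5.97455637]
[-0.12868508 -0.00030567]
42.5083
tin 655 0.049088265746831894 [-0.0458692   0.06729466]
tab 46 [-0.12505489 -0.00076631]
jar 120 [0.4470241  0.2785533  0.07361663]
tin 405 0.049365077167749405 [-0.04916244  0.06674144]
tab 52 [-0.13037934  0.0002868 ]
jar 165 [0.44183859 0.28019063 0.07224212]
```

View pics/f.png

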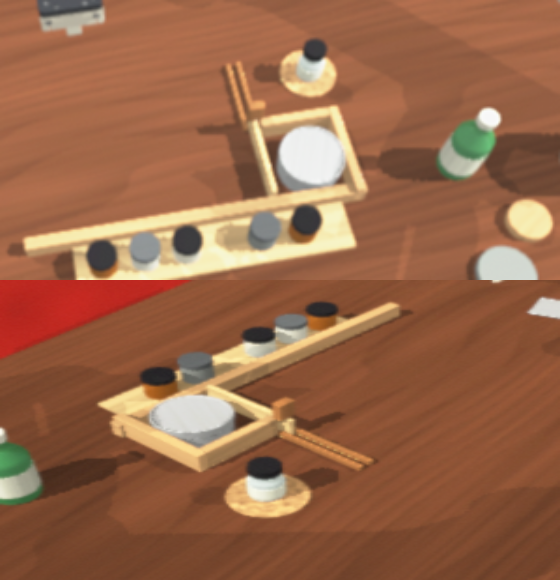

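The final views show the tin in the bay against the fence and end stop, the gate shut, and the jar upright on the mat. I tap the tab once to make sure it is fully shut, then hand in.

```bash
python3 - <<'E'
from h import *
ctrl.gripper_to(0)
ctrl.goto(W(-.165,0,.13),ori(0)); ctrl.move_linear(W(-.165,0,.052),v=.12)
hit=ctrl.move_linear(W(-.130,0,.052),v=.03,stop_force=9); print(hit,rk(readout.read_eef_pos()))
ctrl.move_linear(W(-.17,0,.052),v=.1); ctrl.move_linear(W(-.17,0,.2),v=.15)
print(readout.read_time_s(),readout.read_force()); ctrl.finish_job()
E
```

```text
True [-1.44416004e-01 -1.43483827e-04]
48.4083 [-0.89075104 -0.08509343  0.0949529 ]
the job is handed in; nothing more can be done
```

The job is handed in at about 48 s: the tin is in its bay against the fence and end stop, the gate is shut behind it, the jar is on the mat, and I left the bystanders alone; the tin's push paused once on a force stop at about y = -62 mm, and both cameras showed the tin still against the fence before I resumed.

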